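# Set the shaft flat to the driver and hold the sprocket on it

### The job

On the set-screw jig, slide the bearing carriage along its rail to the red mark, right up against the stop, and turn the bare shaft until its flat faces squarely towards the hex driver. Then pick up the sprocket by its hub and, teeth at the bottom and its set screw over the flat, lower it onto the shaft until the screw is level with the driver's tip, well above the step where the flat ends. Finish while still holding the sprocket there in the gripper, so that the screw can be run in, and leave the other tools on the bench where they lie.

Things in the scene. Friction and masses are not known exactly. Their poses are not given: they have to be found in the camera images.
- jig: Set-screw jig, fixed on the bench: grey base plate 110 x 330 x 14 mm, origin at its underside in the middle of the rail's width, z up, its y axis along the steel rail towards the driver, its -x side nearer the robot. A yellow mark (start station) and a red mark (driver station) are painted on the plate's near edge. A blue bracket 126 mm tall, 125 to 147 mm from the origin along +y, carries the hex driver; a steel stop with rubber buffers stands at y = 60 to 84 mm, 44 mm tall.
- carriage (a joint): Travel of the aluminium bearing carriage (70 x 80 mm, top at 49 mm, green flange bearing on it up to 64 mm) along the jig's +y, towards the driver, in m: 0 = shaft axis at the yellow mark (y = -100 mm in the jig's frame), 0.12 = against the stop, shaft axis at the red mark (x = 0, y = +20 mm in the jig's frame). Sliding friction about 4 N; it stays where it is left and cannot lift off. It may be pushed at its block or pulled by the shaft.
- shaft (a joint): Angle of the upright steel shaft in the bearing, rad, counter-clockwise from above; 0 = flat faces the driver (the jig's +y). Friction about 0.08 N m; it turns without end in practice (stops at +-9.5) and stays where it is left.
- shaft_flat (a point): Point on the shaft's bright flat, 105 mm above the bench, level with the driver; x points out of the flat, z up; the shaft's axis lies 7 mm behind it. The shaft, 24 mm thick, is round up to a step 82 mm above the bench, then D-shaped to its chamfered end at 130 mm, the flat 19.5 mm wide. Pads closed squarely on flat and back are 19 mm apart, on the round up to 24 mm.
- driver_tip (a point): Tip of the fixed hex driver (8 mm hex in a brass bush, black knob behind), 105 mm above the bench; x axis points from the shaft's place at the stop back along the driver (the jig's +y), z up. With the carriage at the stop the shaft axis is 70 mm in front of the tip (x = -70 mm, y = 0).
- hub (a point): Centre of the bright steel sprocket at the height of its set screw, 17.5 mm above its underside; x axis points to the dark set screw, z up. Loose, 0.2 to 0.42 kg, lies teeth down on the bench: toothed disc 67 mm across and 7 mm thick below, hub 40 mm in diameter above it up to 28 mm. Bore 25.6 mm right through. Grip the hub across its sides, at right angles to the screw, which stands 1.5 mm out of the hub.
- set_screw (a point): Inner end of the sprocket's dark 8 mm set screw, 8.3 mm from the bore's axis towards the hub's x, 17.5 mm above the underside; a red paint dot marks its side on the hub's top face. It projects 4.5 mm into the bore, so the sprocket goes on the shaft only with the screw over the flat (within about 30 degrees), where it clears the flat by about 1.3 mm.
- dial_indicator: Dial indicator lying on its back, 127 x 62 x 21 mm; leave it alone.
- grease_pot: White grease bottle with a red nozzle, 44 mm across, 90 mm tall; leave it alone.
- ratchet: Ratchet with black grip lying on the bench, 243 mm long; leave it alone.
- coupler: Upright hydraulic coupler, 25 mm across, 65 mm tall; leave it alone.
There are look-alikes about, which are no part of the job. What is shaped like the part that bears hub but green, purple or yellow is not meant.

How it is judged:
By the outcome, as a careful person would: the job done as asked, in the order asked, and still so for the second after the job is handed in, while the arm keeps its last pose, push and grip.
It also fails if it takes over 66 s, if anything falls off the work surface, if the arm or the gripper's body presses on something with over 40 N, if the wrist force passes 120 N, or if a joint passes its speed limit or range.

### The arm

A 6-joint arm with a two-finger parallel gripper is mounted at the origin on the work surface; the furniture and walls round the work are solid. World frame = base frame: x ahead of the robot, y to its left, z up, the work surface at z = 0. Lengths are in m, angles in degrees, forces in N, time in s.
With the tool pointing down it reaches from about 0.375 to 0.925 m from the base axis. Payload 5.7 kg.
Tool frame: the origin (TCP) lies on the centre line of the jaws, within the pads' length; the fingertips stand 25 mm ahead of it and the grasp point (between the pads) lies 6 mm ahead of it (arm.nose_length is the distance from the TCP to the fingertips, in m); y points along the fingers, x is the direction in which the jaws open and shut, and the axes are right-handed (so a half turn about y gives the same grasp; the last joint's range is limited). The gripper opens to 85 mm and grips with 20 to 120 N. Pads are 22 mm wide; open, the fingers measure 114 mm over their backs; the gripper's body (76 mm by 85 mm) begins 54 mm behind the grasp point. The pads swing forward as they close: fully open they stand 13 mm farther back than shut.
Start: joints at [69.666, 20.558, 86.54, -0, 72.909, -6.595], TCP at [0.143, 0.583, 0.256] pointing down, gripper open.
Joint ranges: [-170.27, 170.27], [-57.76, 135], [12.27, 136.19], [-55.21, 235.2], [11.17, 155.16], [-170.74, 170.74]. Speed limits (degrees/s): [136.94, 136.94, 180, 180, 180, 180].

### API

Orientations are given as [roll, pitch, yaw] about the fixed x, y, z axes, in that order (R = Rz(yaw) Ry(pitch) Rx(roll)).
In Python, from plant import arm gives the robot as it stands. The module is installed in compiled form; this text tells all that it offers.
- The arm moves only by the shell command python3 -m jog 'ROWS' [FORCE]. ROWS is JSON, one flat list of numbers, 7 for each row, row after row: the shift along the tool's x, y, z in mm, then the turn, a rotation vector about the tool's x, y, z in rad, then the closure in counts, from 0 (fully open) to 255 (shut). In form: [x, y, z, rx, ry, rz, fingers, x, y, z, rx, ry, rz, fingers, ...]. A call has 1 to 8 rows; each row is the pose to reach, as a shift and turn from the pose commanded when the call began, along the tool's axes at that moment; what a row does not reach only later rows make up. A row lasts 1/8 s, in which the tool goes at most 62.5 mm and 10.7 degrees, less where a joint would pass 70% of its speed; a pose out of reach is approached as far as the arm can. A call with a gripper value outside its range is refused whole. The fingers move at their own pace and stop on an object; FORCE is the grip in N (left out, the last holds). Time passes only in rows, so rows that repeat a pose let the fingers close. It gives the time, the measured TCP pose, the force and the opening at its end, in the units of the state.
- arm.get_state(): the state, without advancing time (a new reading comes with each control period).
- arm.camera(name): name is "side" or "top"; returns a dict with "frame" (384x512x3 uint8, red, green, blue), "range_z" (384x512 float32, m along the optical axis (not along the pixel's ray), 0 where there is no reading), "intrinsics" (3x3 intrinsics, pixels), "rvec" (rotation vector, rad) and "tvec" (3), from world to camera coordinates, as OpenCV has them. Camera axes: x right, y down, z forward; pixel columns grow to the right and rows downward; lengths in m; the calibration is good to about 2 mm. A picture is of the moment at which its call begins.
- arm.close_job(): hands the job in, once; it reports no verdict.
The state is a dict: "time_s": time; "joints": joint angles; "qvel": joint speeds; "joint_efforts": joint torques, N m; "tool_pos": TCP position; "ee_rot": TCP orientation; "force": force on the tool from outside, world axes, zero at the start; "wrist_torque": the same for the moment, N m; "grip_width": finger opening in m.
Only numpy, scipy, OpenCV 4.12 (cv2) and the standard library are available. Lean on these libraries where they do the work, as an engineer would, in place of code of your own. Each camera call takes 0.05 s, during which the arm holds its last target.

## Working session

There is one attempt and no reset: what is moved stays moved. The work goes in short steps, Python scripts to look and compute and a shell command to move; the robot and the scene stay as the last step left them, time stands still between calls to the robot, and variables do not carry over. Pictures are saved under pics/ and viewed, and the job is handed in when it is done.

```bash
mkdir -p pics
python3 - <<'E'
from plant import arm
import cv2
print(arm.get_state())
for n in("top","side"):
    c=arm.camera(n); cv2.imwrite(f"pics/{n}0.png",c["frame"][:,:,::-1]); print(n,c["intrinsics"],c["rvec"],c["tvec"])
E
```

```text
{'time_s': 0.0, 'joints': array([ 6.96666669e+01,  2.05982989e+01,  8.66011473e+01,  7.81145175e-04,
        7.29093839e+01, -6.59470773e+00]), 'qvel': array([ 0.11407262, -0.07963667, -0.05159587,  0.02152867,  0.0330805 ,
        0.042242  ]), 'joint_efforts': array([ 4.24162172e-04, -5.27614546e+01, -2.78633112e+01, -3.81061946e-04,
        1.30001354e-02,  4.15821353e-05]), 'tool_pos': array([0.14226747, 0.58220952, 0.25543543]), 'ee_rot': array([-89.98676007,   0.10802434,  76.26115683]), 'force': array([0.04700582, 0.96433961, 1.05240752]), 'wrist_torque': array([-0.06349976, -0.00468211, -0.00883591]), 'grip_width': 0.08549805016038657}
top [[360.80241682   0.         262.54107454]
 [  0.         360.80241682 195.17500878]
 [  0.           0.           1.        ]] [ 2.19554888 -2.19976456  0.11164217] [0.04473677 0.55611003 1.16447295]
side [[425.82885681   0.         261.25304441]
 [  0.         425.82885681 187.18912278]
 [  0.           0.           1.        ]] [2.04034117e+00 3.41760859e-02 1.93340966e-03] [-0.55509829  0.09059946  1.39177532]
```

View pics/top0.png

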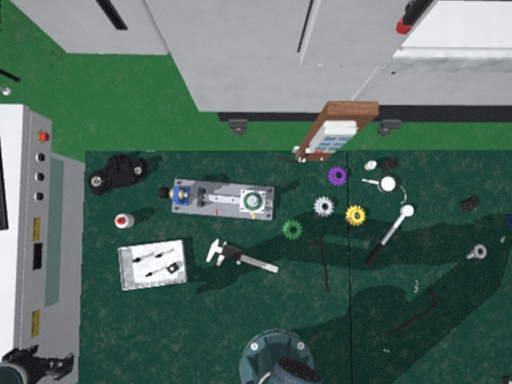

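View pics/side0.png

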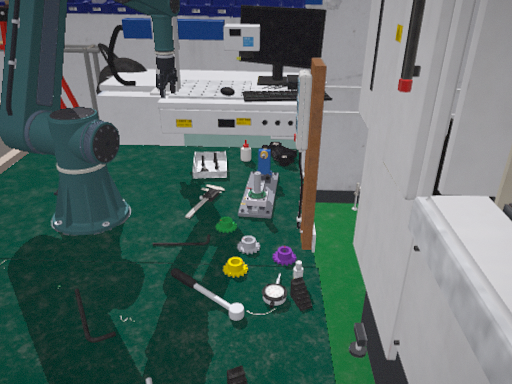

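```bash
cat > h.py <<'E'
from plant import arm
import cv2, numpy as np
from scipy.spatial.transform import Rotation as R
def cam(n):
    c=arm.camera(n); c["R"]=cv2.Rodrigues(np.array(c["rvec"]))[0]; return c
def pts(c):
    z=c["range_z"]; K=c["intrinsics"]; v,u=np.mgrid[:z.shape[0],:z.shape[1]]
    P=np.stack([(u-K[0,2])/K[0,0]*z,(v-K[1,2])/K[1,1]*z,z],-1)
    return (P-np.ravel(c["tvec"]))@c["R"]
def proj(c,p):
    return cv2.projectPoints(np.array(p,float).reshape(-1,3),np.array(c["rvec"]),np.array(c["tvec"]),c["intrinsics"],None)[0][:,0]
def onz(c,uv,z):
    uv=np.atleast_2d(np.array(uv,float)); K=c["intrinsics"]
    d=np.c_[(uv-K[:2,2])/[K[0,0],K[1,1]],np.ones(len(uv))]@c["R"]; o=-np.ravel(c["tvec"])@c["R"]
    return o+d*((z-o[2])/d[:,2])[:,None]
def crop(c,u0,v0,u1,v1,f,name):
    cv2.imwrite(f"pics/{name}.png",cv2.resize(c["frame"][v0:v1,u0:u1,::-1],None,fx=f,fy=f,interpolation=cv2.INTER_CUBIC))
def st():
    s=arm.get_state(); print("t",round(s["time_s"],3),"tcp",np.round(s["tool_pos"]*1e3,1),"rot",np.round(s["ee_rot"],2),"F",np.round(s["force"],1),"M",np.round(s["wrist_torque"],2),"grip",round(s["grip_width"]*1e3,1)); return s
E
python3 - <<'E'
from h import *
c=cam("top"); d=cam("side"); np.savez("c0.npz",t=pts(c),s=pts(d),tf=c["frame"],sf=d["frame"])
crop(c,155,170,285,230,6,"t1"); crop(c,275,150,405,250,6,"t1b")
crop(d,180,130,310,260,5,"s1")
P=pts(c)
# height profile
for v in range(176,222,3): print(v,[int(1000*P[v,u,2]) for u in range(160,285,4)])
for uv in[(172,180),(172,212),(272,220),(274,187)]: print(uv,P[uv[1],uv[0]])
E
```

```text
176 [-1, 0, -1, -3, 1, 0, 2, 0, 1, 2, 2, 0, 1, 1, -1, 0, -1, -2, 0, 2, 1, -1, 3, 2, 4, 4, -3, 2, 0, -1, 2, -5]
179 [0, 0, -2, 1, 14, -2, 0, 0, -3, 0, 0, 1, -2, -1, 5, 0, 5, -1, 0, 5, 0, -1, 0, 2, 2, -1, 3, 0, 0, 2, 0, -1]
182 [1, 0, 2, -3, 10, 14, 15, 13, 10, 16, 14, 14, 13, 12, -2, 0, 0, -4, 2, 4, 2, -3, 6, 1, -2, -3, 3, -3, 0, 2, -1, 0]
185 [0, 0, 0, 0, 11, 11, 11, 14, 15, 15, 16, 15, 16, 13, 15, 14, 14, 14, 9, 14, 15, 14, 14, 1, 1, 1, 0, 0, -2, 3, 0, 4]
188 [114, 113, 95, -4, 116, 114, 27, 25, 10, 15, 46, 13, 9, 12, 13, 15, 13, 19, 11, 17, 11, 17, 15, 13, 14, 16, 15, 13, 12, 1, 0, -5]
191 [124, 119, 116, 119, 123, 115, 49, 26, 16, 9, 47, 46, 11, 12, 12, 16, 12, 16, 17, 16, 14, 47, 50, 49, 50, 43, 13, 15, 14, -1, -1, -1]
194 [125, 123, 113, 120, 117, 117, 115, 108, 15, 17, 43, 13, 15, 17, 16, 17, 13, 14, 15, 17, 15, 53, 56, 60, 58, 46, 52, 17, 16, 3, 4, -1]
197 [116, 118, 0, 116, 119, 120, 38, 25, 11, 19, 43, 29, 21, 27, 24, 27, 27, 27, 23, 27, 47, 51, 64, 128, 63, 60, 53, 14, 13, 4, -4, 4]
200 [-3, 0, 2, 121, 120, 101, 38, 27, 13, 15, 45, 25, 27, 27, 27, 21, 25, 27, 26, 25, 47, 55
[... 425 characters left out ...]

212 [1, 1, 4, 0, 14, 16, 12, 10, 14, 17, 14, 11, 18, 16, 15, 12, 11, 14, 15, 17, 14, 15, 13, 49, 49, 49, 15, 13, 14, -1, 2, 4]
215 [0, 2, 2, 0, 3, -3, -2, -2, 0, 0, 4, 1, -1, 16, 13, 12, 14, 18, 15, 13, 13, 15, 17, 11, 13, 14, 13, 19, 3, -3, 1, -3]
218 [0, 4, 0, -1, 1, 2, 3, 1, -2, -4, 2, 0, 0, -1, -1, 3, 1, 3, 0, -1, 2, 0, 10, 11, 18, 15, 1200, 14, 4, 1, 1200, 1]
221 [2, -1, 2, -3, -1, 0, 0, 2, 0, 0, 0, 1200, 3, 0, 1, 1, 3, 0, -1, 2, 1, 0, -3, 3, 3, 0, -1, 1, 4, 0, 0, 0]
(172, 180) [6.08471742e-01 3.43989107e-01 2.11090951e-05]
(172, 212) [5.02186508e-01 3.42295790e-01 3.38671898e-04]
(272, 220) [4.74904462e-01 1.19319137e-02 3.99034982e-04]
(274, 187) [ 0.58520903  0.00456127 -0.00187248]
```

View pics/t1.png

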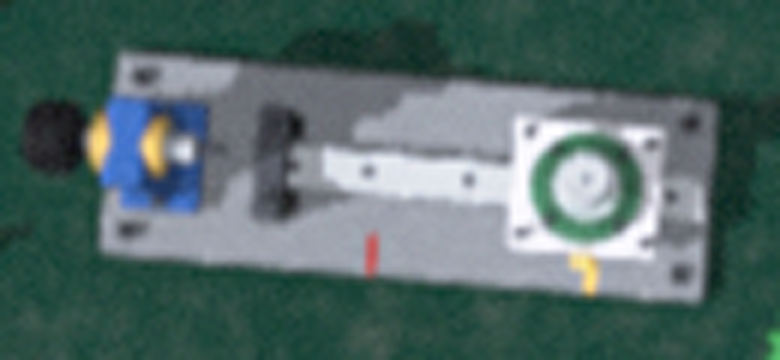

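View pics/t1b.png

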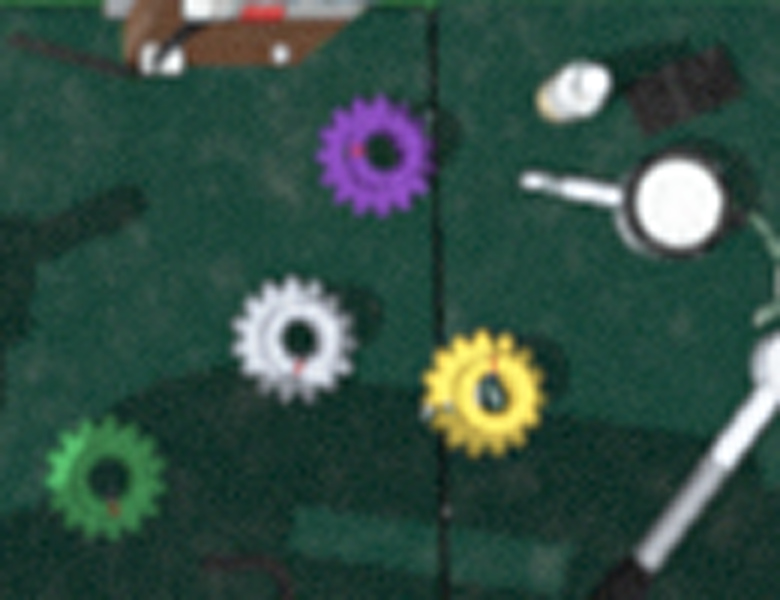

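View pics/s1.png

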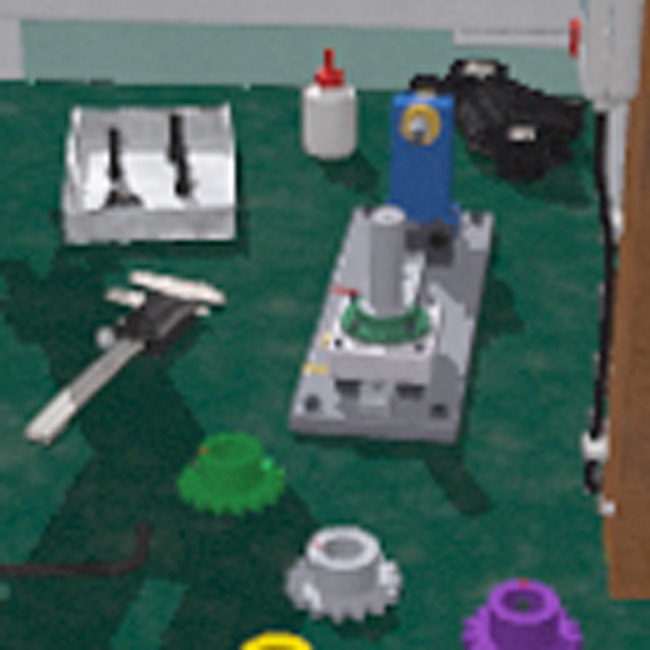

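Run:
```python
from h import *
from scipy.optimize import least_squares
c=cam("top"); d=cam("side")
pic=np.array([(120,52),(718,100),(702,302),(100,255)])/6.+[154.6,169.6]
loc=np.array([(55,165),(55,-165),(-55,-165),(-55,165)])/1000
def w(p,q): 
    q=np.atleast_2d(q);a=p[2];return np.c_[p[0]+np.cos(a)*q[:,0]-np.sin(a)*q[:,1],p[1]+np.sin(a)*q[:,0]+np.cos(a)*q[:,1]]
X=onz(c,pic,.014)[:,:2]
r=least_squares(lambda p:(w(p,loc)-X).ravel(),[.55,.17,0]);print("jig",r.x,np.degrees(r.x[2]),r.fun.round(4)); np.save("jig.npy",r.x)
P=pts(c)
# shaft top
m=(P[...,2]>.118)&(P[...,2]<.14)&(P[...,1]<.12)&(P[...,1]>0)&(P[...,0]>.4)&(P[...,0]<.65)
print(P[m].round(4)); print("pred shaft",w(r.x,[(0,-.1),(0,.02)]))
# from side
Q=pts(d); m=(Q[...,2]>.085)&(Q[...,2]<.125)&(Q[...,1]<.12)&(Q[...,1]>0)&(Q[...,0]>.4)&(Q[...,0]<.65);print(m.sum(),np.median(Q[m],0),Q[m].min(0),Q[m].max(0))
# sprocket
for C,f in((P,c["frame"]),(Q,d["frame"])):
    m=(C[...,2]>.02)&(C[...,2]<.04)&(C[...,0]>.44)&(C[...,0]<.58)&(C[...,1]>-.2)&(C[...,1]<-.05)
    print("spr",m.sum(),np.median(C[m],0) if m.sum() else 0,C[m].min(0),C[m].max(0))
v=np.array([(299,338),(299,368),(295,340)])/6.+[274.6,149.6]
print(onz(c,v,.028),onz(c,v[2:],.007))
def big(c,u0,v0,u1,v1,f,n): crop(c,u0,v0,u1,v1,f,n)
uv=proj(d,[*w(r.x,[0,-.1])[0],.1])[0].astype(int);print(uv); crop(d,uv[0]-20,uv[1]-25,uv[0]+20,uv[1]+25,12,"s2")
uv=proj(c,[*w(r.x,[0,-.1])[0],.1])[0].astype(int); crop(c,uv[0]-16,uv[1]-16,uv[0]+16,uv[1]+16,16,"t2")
crop(c,308,190,340,222,16,"t3"); crop(d,230,225,270,265,14,"s3")
```

```text
jig [ 0.54381764  0.17318722 -0.08079355] -4.629129596805957 [-0.0006  0.0007 -0.0008 -0.0003  0.0006 -0.0008  0.0008  0.0004]
[[0.5458 0.0811 0.1287]
 [0.5457 0.0782 0.1298]
 [0.5457 0.0752 0.129 ]
 [0.5428 0.0841 0.1292]
 [0.5425 0.0811 0.1327]
 [0.5424 0.0782 0.1338]
 [0.5429 0.0752 0.1266]
 [0.5428 0.0722 0.1286]
 [0.5427 0.0693 0.13  ]
 [0.5398 0.0871 0.1291]
 [0.5398 0.0841 0.1295]
 [0.5398 0.0812 0.1283]
 [0.5397 0.0782 0.1307]
 [0.5397 0.0752 0.1305]
 [0.5396 0.0722 0.1312]
 [0.5396 0.0693 0.1313]
 [0.5369 0.0871 0.1285]
 [0.5368 0.0841 0.1289]
 [0.5368 0.0811 0.1292]
 [0.5368 0.0782 0.1294]
 [0.5366 0.0752 0.1321]
 [0.5368 0.0722 0.1285]
 [0.537  0.0692 0.1263]
 [0.5366 0.0663 0.1314]
 [0.5338 0.0871 0.1302]
 [0.5338 0.0841 0.1299]
 [0.5338 0.0811 0.1301]
 [0.5339 0.0782 0.1285]
 [0.5337 0.0752 0.1315]
 [0.5337 0.0722 0.1307]
 [0.5335 0.0693 0.1336]
 [0.534  0.0663 0.126 ]
 [0.5307 0.0841 0.1312]
 [0.5311 0.0812 0.1247]
 [0.5307 0.0782 0.1317]
 [0.5307 0.0752 0.1309]
 [0.5305 0.0723 0.1355]
 [0.5309 0.0693 0.1283]
 [0.5279 0.0782 0.1295]
 [0.5279 0.0752 0.1293]
 [0.5278 0.0722 0.1302]
 [0.5278 0.0693 0.1311]
 [0.525  0.0752 0.1276]
 [0.5249 0.0722 0.1284]]
pred shaft [[0.53574707 0.07351342]
 [0.54543175 0.19312198]]
76 [0.53816599 0.06724128 0.10550231] [0.52786386 0.06036024 0.08593179] [0.54815456 0.07513888 0.12483061]
spr 99 [ 0.51037815 -0.15105259  0.02810632] [ 0.4421847  -0.17694831  0.02059896] [ 0.53648306 -0.05114614  0.03552781]
spr 137 [ 0.51520273 -0.15284981  0.02678257] [ 0.44121203 -0.18298846  0.02003787] [ 0.54088129 -0.05148333  0.0313479 ]
[[ 0.52015933 -0.15832725  0.028     ]
 [ 0.5038289  -0.15807306  0.028     ]
 [ 0.51907344 -0.15612046  0.028     ]] [[ 0.51995795 -0.16030289  0.007     ]]
[256 181]
```

View pics/s2.png

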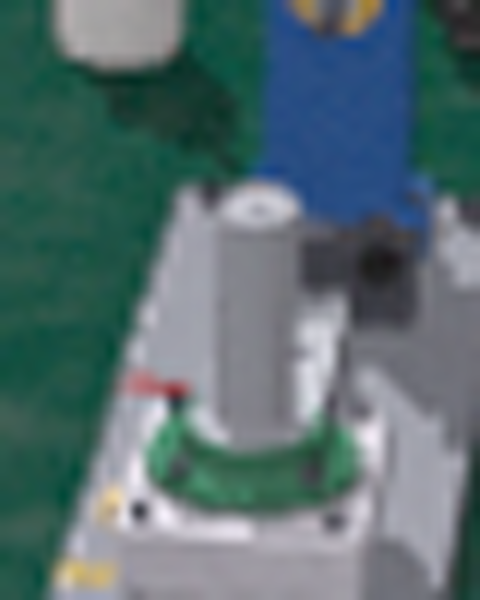

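View pics/t2.png

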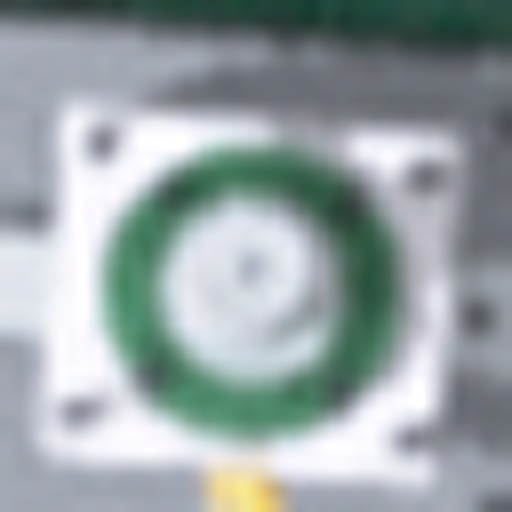

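View pics/t3.png

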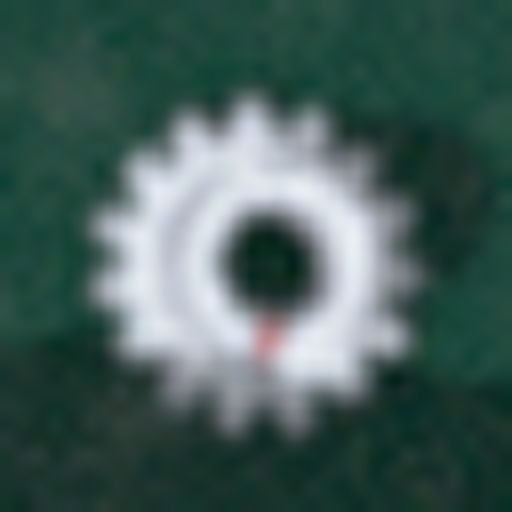

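View pics/s3.png

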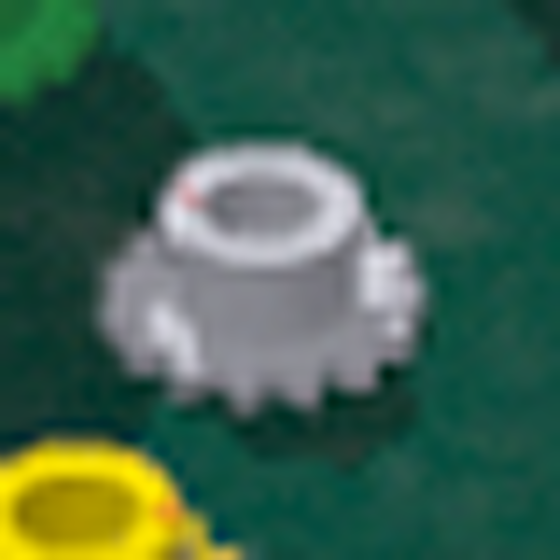

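Run:
```python
from h import *
c=cam("top");d=cam("side"); print("camside",-d["R"].T@d["tvec"],"camtop",-c["R"].T@c["tvec"])
Q=pts(d)
for k in range(3):
    Q=Q if k==0 else Q
f=d["frame"].mean(2)
for z in(.125,.12,.11,.1,.095,.09,.086,.082,.078,.074,.07,.066):
    uv=proj(d,[.5357,.0735-.012,z])[0].round().astype(int)
    print(z,uv,f[uv[1],uv[0]-7:uv[0]+8].astype(int),(1000*Q[uv[1],uv[0]-5:uv[0]+6,1]).astype(int))
f=c["frame"].mean(2); uv=proj(c,[.5357,.0735,.13])[0]; print(uv); uv=uv.round().astype(int)
print(f[uv[1]-7:uv[1]+8,uv[0]-8:uv[0]+9].astype(int))
Z=pts(c)[...,2]*1000
print(Z[uv[1]-7:uv[1]+8,uv[0]-8:uv[0]+9].astype(int))
```

```text
camside [ 0.57145899 -1.18681056  0.71992794] camtop [0.46969729 0.07735348 1.20027409]
0.125 [256 176] [109 168 164 164 160 138 132 133 131 125 122 110  76  65  67] [295 296 305  76  68  65  68  65  69  69 236]
0.12 [256 178] [159 166 162 165 161 139 137 132 132 127 124 111  67  62  64] [280 283 276  71  66  67  65  66  65  72 238]
0.11 [256 181] [166 164 165 166 158 131 135 134 132 127 117 123 136 138 153] [253 252 250  72  72  64  67  66  63  66 230]
0.1 [256 183] [164 164 164 164 159 131 136 134 131 126 116 141 199 207 200] [233 235 231  69  68  66  62  68  67  70 213]
0.095 [256 185] [162 163 164 166 161 130 136 134 132 123 117 123 160 198 205] [227 217 222  70  67  63  65  66  66  69 190]
0.09 [256 186] [166 167 166 168 170 131 135 135 131 125 117 151 210 207 190] [210 211 210  70  68  65  68  64  70  73 184]
0.086 [256 187] [156 153 159 168 168 132 136 136 131 124 116 150 210 201 158] [196 202 201  67  69  66  69  62  71  75 180]
0.082 [256 188] [123  85 123 157 164 131 132 134 130 125 116 147 209 203 131] [196 194 197  73  65  65  70  65  65  70 174]
0.078 [256 189] [188  67 
[... 2192 characters left out ...]
0  129  129  128  132  131  131  127   69 1200   53
    54   58   51]
 [  63   60   64  132  131  130  129  133  132  130  129   66   64   59
    59   56   47]
 [  63   59   66  100  130  132  131  133  130  130  119   64   61   57
    52   56   50]
 [  63   63   65   85   78  114  130  130  131  133   64   64   62   58
    57   53   49]
 [  59   65   65   64   82   81   94  131  126   93   62   64   63   60
    58   56   52]
 [  59   64   62   66   57   85   83   83   78   67   63   63   63   62
    61   59   47]
 [  58   63   64   64   64   67   66   65   66   68   60   62   53   59
    57   54   44]
 [  57   59   62   64   62   67   64   58   63   67   63   56   57   59
    56   48   49]]
```

```bash
python3 - <<'E'
from h import *
from scipy.optimize import differential_evolution
cs=[cam("top") for _ in range(8)]; c=cs[0]
Z=np.median([pts(x)[...,2] for x in cs],0); F=np.mean([x["frame"] for x in cs],0)
Ps=np.median([pts(x) for x in cs],0)
np.save("F.npy",F)
uv=proj(c,[.5357,.0735,.13])[0].round().astype(int); s=np.s_[uv[1]-7:uv[1]+8,uv[0]-8:uv[0]+9]
print((Z[s]*1000).astype(int)); print(F.mean(2)[s].astype(int))
vv,uu=np.mgrid[uv[1]-7:uv[1]+8,uv[0]-8:uv[0]+9]
frac=np.mean([(pts(x)[...,2][s]>.106) for x in cs],0)
# subpixel supersample
sub=(np.arange(5)-2)/5
U=np.stack([np.stack([uu+a,vv+b],-1) for a in sub for b in sub]).reshape(-1,2)
W=onz(c,U,.13)[:,:2].reshape(25,-1,2)
def model(p):
    d=W-p[:2]; r=np.hypot(d[...,0],d[...,1]); n=d@np.array([np.cos(p[2]),np.sin(p[2])])
    return ((r<.0117)&(n<.007)).mean(0).reshape(uu.shape)
f=lambda p:((np.clip((model(p)-.5)*2+.5,0,1)-frac)**2).sum()
for seed in(1,2):
    r=differential_evolution(f,[(.525,.545),(.062,.088),(0,2*np.pi)],seed=seed,maxiter=150); print(r.x,np.degrees(r.x[2]),r.fun)
b=[(np.degrees(a).round(),round(min(f([r.x[0]+i*.001,r.x[1]+j*.001,a]) for i in(-1.5,-1,-.5,0,.5,1,1.5) for j in(-1.5,-1,-.5,0,.5,1,1.5)),2)) for a in np.arange(0,6.28,.175)]; print(b)
E
python3 -c "
from plant import arm; print(arm.nose_length)"
```

```text
[[ 48  48  49  55  57  55  55  55  53  55  50  47  48  50  48  47  46]
 [ 49  55  56  57  55  57  57  55  56  55  54  54  47  48  49  50  48]
 [ 58  60  56  58  58  57  58  57  57  56  55  57  56  49  48  47  49]
 [ 60  60  58  56  63  64  64  63  63  63  57  55  59  60  49  48  48]
 [ 55  57  64  63  64 129 129 129  65  64  63  56  57  59  55  49  49]
 [ 57  63  64  64 129 129 129 131 129 129  65  63  57  56  55  49  49]
 [ 57  64  64 131 130 130 130 130 130 131  64  63  61  55  55  55  49]
 [ 62  63  65 130 130 130 129 130 129 130 128  64  64  57  56  56  48]
 [ 65  66  64 130 129 129 130 129 130 130 129  63  62  57  56  54  48]
 [ 64  64  65  97 128 130 130 130 130 129 118  64  64  59  56  56  48]
 [ 63  66  63  82  82 114 129 130 130 129  63  66  63  57  56  55  48]
 [ 59  63  64  64  81  81  93 128 128  93  63  65  62  57  56  56  48]
 [ 57  62  65  66  64  82  83  82  77  65  65  63  60  57  55  53  48]
 [ 57  62  63  64  65  65  63  63  65  65  63  61  57  56  55  54  48]
 [ 60  56  62  62  64  65  64  65  63  63  63  59  57  56  55  48  51]]
[[252 247 236 199 167 149 143 136 
[... 1875 characters left out ...]
at64(180.0), np.float64(6.16)), (np.float64(191.0), np.float64(7.35)), (np.float64(201.0), np.float64(7.97)), (np.float64(211.0), np.float64(9.18)), (np.float64(221.0), np.float64(10.13)), (np.float64(231.0), np.float64(10.97)), (np.float64(241.0), np.float64(9.98)), (np.float64(251.0), np.float64(8.69)), (np.float64(261.0), np.float64(7.52)), (np.float64(271.0), np.float64(6.09)), (np.float64(281.0), np.float64(6.58)), (np.float64(291.0), np.float64(6.06)), (np.float64(301.0), np.float64(4.19)), (np.float64(311.0), np.float64(3.59)), (np.float64(321.0), np.float64(3.7)), (np.float64(331.0), np.float64(4.15)), (np.float64(341.0), np.float64(5.9)), (np.float64(351.0), np.float64(6.18))]
0.025
```

```bash
cat >> h.py <<'E'
def go(p,yaw):
    s=arm.get_state(); Rc=R.from_euler('xyz',s["ee_rot"],degrees=True); Rt=R.from_euler('xyz',[-90,0,yaw],degrees=True)
    d=Rc.inv().apply(np.array(p)/1000-s["tool_pos"])*1000; rv=(Rc.inv()*Rt).as_rotvec()
    print("shift",d.round(1),"turn",rv.round(4),"rows >=",np.ceil(max(np.linalg.norm(d)/62.5,np.degrees(np.linalg.norm(rv))/10.7)))
E
python3 - <<'E'
from h import *
st(); go([536.6,75.1,255],145)
E
```

```text
t 0.8 tcp [142.5 582.8 256.3] rot [-90.     0.    76.26] F [-0.3 -0.1  0.2] M [0.01 0.04 0.02] grip 85.4
shift [-399.6    1.3 -503.4] turn [ 0.     -1.1997 -0.    ] rows >= 11.0
```

```bash
python3 -m jog '[-30,0,-40,0,-0.1,0,0, -75,0,-95,0,-0.26,0,0, -123,0,-155,0,-0.42,0,0, -170,0,-215,0,-0.58,0,0, -218,0,-275,0,-0.74,0,0, -265,0,-335,0,-0.9,0,0, -310,0,-390,0,-1.06,0,0, -355,0,-450,0,-1.2,0,0]'
python3 - <<'E'
from h import *
st(); go([536.6,75.1,255],145);go([536.6,75.1,114],145)
E
```

```text
time_s: 1.8
tool_pos: [0.4301, 0.2144, 0.2566]
ee_rot: [-90.0, 0.0, 144.9]
force: [1.0, 0.4, 0.2]
grip_width: 0.0854
t 1.8 tcp [430.1 214.4 256.6] rot [-9.0050e+01  2.0000e-02  1.4493e+02] F [1.  0.4 0.2] M [ 0.07 -0.04  0.02] grip 85.4
shift [-167.2    1.7   52.8] turn [ 0.0008 -0.0012 -0.0004] rows >= 3.0
shift [-167.1  142.7   52.9] turn [ 0.0008 -0.0012 -0.0004] rows >= 4.0
```

```bash
python3 -m jog '[-45,0,14,0,0,0,0, -95,0,30,0,0,0,0, -140,0,44,0,0,0,0, -167,1.7,53,0,0,0,0, -167,1.7,53,0,0,0,0]'
python3 - <<'E'
from h import *
st(); go([536.6,75.1,114],145)
c=cam("top"); d=cam("side"); crop(d,190,80,330,220,4,"s4"); crop(c,205,150,305,250,6,"t4")
E
```

```text
time_s: 2.42
tool_pos: [0.5358, 0.0744, 0.2545]
ee_rot: [-90.0, 0.0, 144.5]
force: [-0.6, -0.7, 0.0]
grip_width: 0.0857
t 2.425 tcp [535.8  74.4 254.5] rot [-9.0000e+01  4.0000e-02  1.4447e+02] F [-0.6 -0.7  0. ] M [-0.03 -0.01  0.  ] grip 85.7
shift [-1.000e-01  1.405e+02 -1.000e+00] turn [ 0.     -0.0092 -0.0007] rows >= 3.0
```

View pics/s4.png

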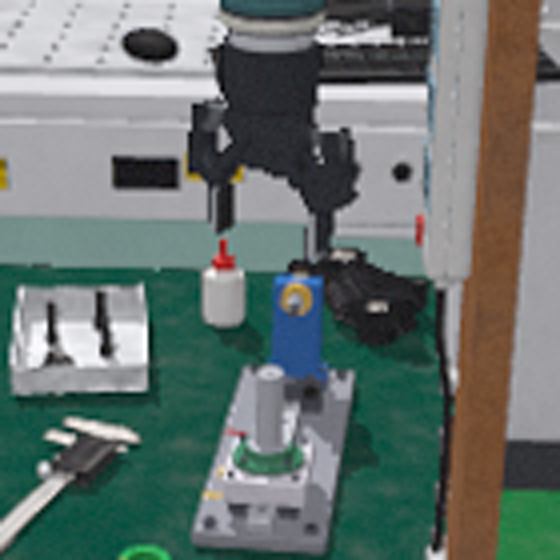

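Gripper is open above the shaft (shaft at about (268,400) in this crop), clear of the wooden post. Descend and close gently.

```bash
python3 -m jog '[0,50,-1,0,-0.009,0,0, 0,100,-1,0,-0.009,0,0, 0,128,-1,0,-0.009,0,0, 0,140,-1,0,-0.009,0,0, 0,140.5,-1,0,-0.009,0,0]'
python3 -m jog '[0,0,0,0,0,0,130, 0,0,0,0,0,0,160, 0,0,0,0,0,0,190, 0,0,0,0,0,0,210, 0,0,0,0,0,0,230, 0,0,0,0,0,0,230]' 25
python3 - <<'E'
from h import *
st()
E
```

```text
time_s: 3.15
tool_pos: [0.5347, 0.0775, 0.1141]
ee_rot: [-90.0, -0.0, 145.2]
force: [-0.3, -0.3, 0.6]
grip_width: 0.0852
time_s: 3.9
tool_pos: [0.5369, 0.0765, 0.1149]
ee_rot: [-90.1, 0.2, 145.1]
force: [4.7, -2.3, 5.9]
grip_width: 0.0185
t 3.9 tcp [536.9  76.5 114.9] rot [-90.09   0.17 145.14] F [ 4.7 -2.3  5.9] M [-0.25 -0.58  0.03] grip 18.5
```

```bash
python3 -m jog '[5,0,-8.6,0,0,0,230, 12.6,0,-21.6,0,0,0,230, 20.2,0,-34.5,0,0,0,230, 27.7,0,-47.5,0,0,0,230, 35.3,0,-60.4,0,0,0,230, 42.8,0,-73.4,0,0,0,230, 48,0,-82,0,0,0,230, 50.4,0,-86.3,0,0,0,230]' 40
python3 - <<'E'
from h import *
for i in range(3):
    st(); d=cam("side"); 
c=cam("top"); crop(c,155,170,285,230,6,"t5");crop(d,180,130,310,260,5,"s5")
E
```

```text
time_s: 4.9
tool_pos: [0.5454, 0.1763, 0.115]
ee_rot: [-90.1, 0.2, 145.2]
force: [6.8, -5.6, 4.6]
grip_width: 0.0184
t 4.9 tcp [545.4 176.3 115. ] rot [-90.1    0.23 145.19] F [ 6.8 -5.6  4.6] M [-0.57 -0.75  0.03] grip 18.4
t 4.95 tcp [545.5 176.9 115. ] rot [-90.14   0.21 145.18] F [ 7.1 -3.4  4.7] M [-0.26 -0.78  0.05] grip 18.5
t 5.0 tcp [545.5 176.8 115. ] rot [-90.16   0.2  145.17] F [ 6.1 -1.6  3.6] M [-0.06 -0.77  0.08] grip 18.2
```

View pics/t5.png

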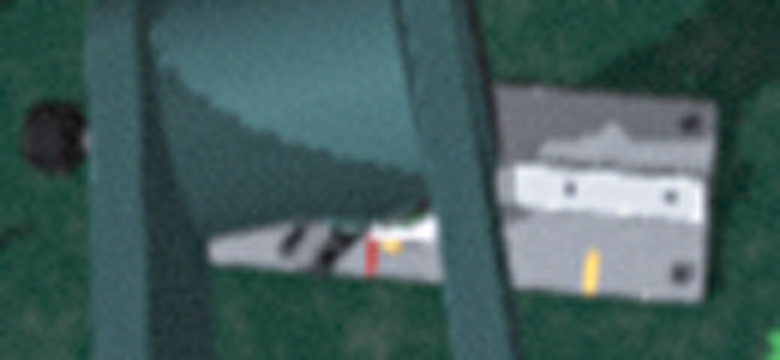

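View pics/s5.png

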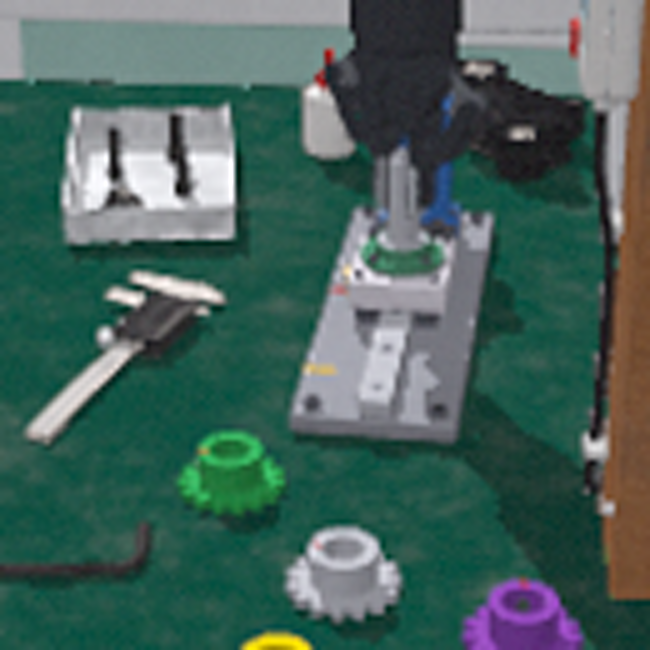

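```bash
python3 -m jog '[0.04,0,0.43,0,0.174,0,230, 0.15,0,0.86,0,0.349,0,230, 0.33,0,1.25,0,0.524,0,230, 0.58,0,1.6,0,0.698,0,230, 0.89,0,1.9,0,0.873,0,230, 1.24,0,2.16,0,1.0437,0,230, 1.24,0,2.16,0,1.0437,0,230]'
python3 - <<'E'
from h import *
st(); c=cam("top"); st()
E
```

```text
time_s: 5.98
tool_pos: [0.5422, 0.1764, 0.1149]
ee_rot: [-90.2, -0.1, 85.2]
force: [3.3, 3.1, 4.7]
grip_width: 0.0182
t 5.975 tcp [542.2 176.4 114.9] rot [-90.16  -0.11  85.21] F [3.3 3.1 4.7] M [ 0.29 -0.5  -0.1 ] grip 18.2
t 6.025 tcp [542.2 176.4 114.9] rot [-90.15  -0.11  85.3 ] F [4.3 3.1 4.9] M [ 0.3  -0.42 -0.09] grip 18.3
```

```bash
python3 -m jog '[5,0,0,0,0,0,230, 9,0,0,0,0,0,230, 11,0,0,0,0,0,230, 11,0,0,0,0,0,230]'; python3 -m jog '[1.5,0,0,0,0,0,230, 1.5,0,0,0,0,0,230]'; python3 -m jog '[1.5,0,0,0,0,0,230, 1.5,0,0,0,0,0,230]'
```

```text
time_s: 6.52
tool_pos: [0.543, 0.186, 0.1149]
ee_rot: [-90.1, 0.0, 85.3]
force: [2.8, -3.2, 6.1]
grip_width: 0.0184
time_s: 6.78
tool_pos: [0.5432, 0.1873, 0.1149]
ee_rot: [-90.1, 0.0, 85.3]
force: [3.4, -3.8, 7.2]
grip_width: 0.0184
time_s: 7.02
tool_pos: [0.5433, 0.1888, 0.115]
ee_rot: [-90.1, 0.0, 85.4]
force: [3.3, -3.2, 7.3]
grip_width: 0.0182
```

```bash
for i in 1; do :; done; python3 -m jog '[1.5,0,0,0,0,0,230, 1.5,0,0,0,0,0,230]'; python3 -m jog '[1.5,0,0,0,0,0,230, 1.5,0,0,0,0,0,230]'; python3 -m jog '[1.5,0,0,0,0,0,230, 1.5,0,0,0,0,0,230]'
```

```text
time_s: 7.28
tool_pos: [0.5434, 0.1901, 0.1149]
ee_rot: [-90.1, 0.0, 85.3]
force: [3.3, -3.7, 6.3]
grip_width: 0.0185
time_s: 7.52
tool_pos: [0.5434, 0.1903, 0.1149]
ee_rot: [-90.1, 0.2, 85.4]
force: [4.1, -10.9, 7.8]
grip_width: 0.0187
time_s: 7.78
tool_pos: [0.5434, 0.1904, 0.1149]
ee_rot: [-90.1, 0.3, 85.4]
force: [3.9, -16.5, 9.8]
grip_width: 0.0183
```

```bash
python3 -m jog '[-2,0,0,0,0,0,160, -2,0,0,0,0,0,100, -2,0,0,0,0,0,40, -2,0,0,0,0,0,0, -2,-15,0,0,0,0,0]'
python3 - <<'E'
from h import *
st()
E
python3 -m jog '[0,-30,0,0,0,0,0, 0,-90,0,0,0,0,0, 0,-130,20,0,0,0,0, 0,-130,80,0,0,0,0, -30,-130,140,0,0,0,0, -80,-130,160,0,0,0,0, -130,-130,160,0,0,0,0, -130,-130,160,0,0,0,0]'
python3 - <<'E'
from h import *
st(); c=cam("top"); d=cam("side"); crop(c,155,170,285,230,6,"t6");crop(d,180,130,310,260,5,"s6")
E
```

```text
time_s: 8.4
tool_pos: [0.5411, 0.1917, 0.1285]
ee_rot: [-89.8, 0.1, 85.4]
force: [0.1, 0.2, 0.6]
grip_width: 0.0855
t 8.4 tcp [541.1 191.7 128.5] rot [-8.983e+01  5.000e-02  8.536e+01] F [0.1 0.2 0.6] M [ 0.02 -0.01 -0.03] grip 85.5
time_s: 9.4
tool_pos: [0.3718, 0.0729, 0.2602]
ee_rot: [-90.1, 0.0, 85.1]
force: [0.1, 0.1, 0.8]
grip_width: 0.0855
t 9.4 tcp [371.8  72.9 260.2] rot [-9.01e+01  4.00e-02  8.51e+01] F [0.1 0.1 0.8] M [0.03 0.01 0.01] grip 85.5
```

View pics/t6.png

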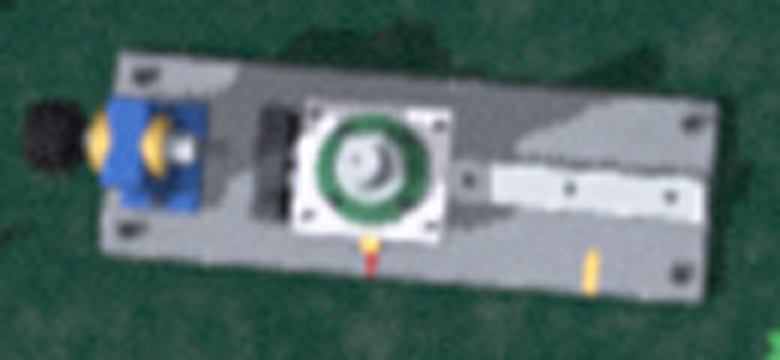

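View pics/s6.png

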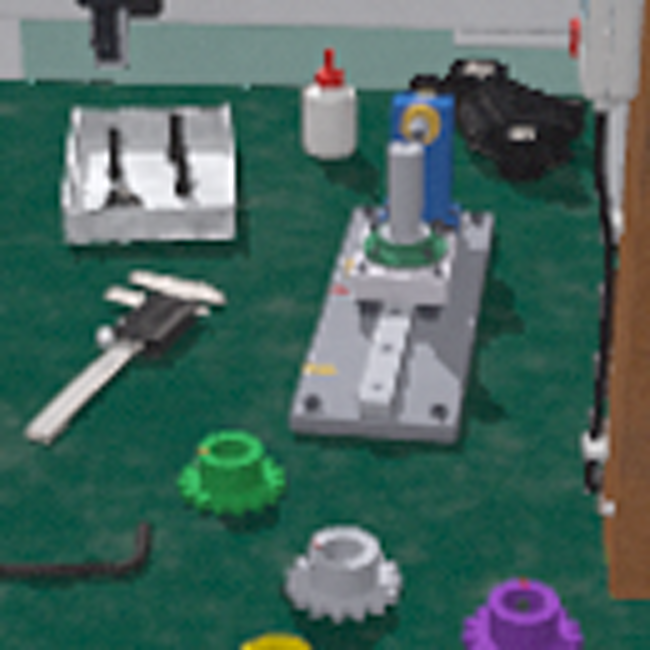

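Run:
```python
from h import *
from scipy.optimize import differential_evolution, least_squares
cs=[cam("top") for _ in range(5)]; c=cs[0]
Z=np.median([pts(x)[...,2] for x in cs],0); F=np.mean([x["frame"] for x in cs],0)
uv=proj(c,[.5436,.1928,.13])[0].round().astype(int); s=np.s_[uv[1]-7:uv[1]+8,uv[0]-8:uv[0]+9]
print(uv,(Z[s]*1000).astype(int))
def fit(z,zt,x0,box,inner,rad,nflat=None):
    uv=proj(c,x0)[0].round().astype(int); k=box; s=np.s_[uv[1]-k:uv[1]+k+1,uv[0]-k:uv[0]+k+1]
    vv,uu=np.mgrid[uv[1]-k:uv[1]+k+1,uv[0]-k:uv[0]+k+1]
    fr=np.mean([(pts(x)[...,2][s]>zt) for x in cs],0)
    sub=(np.arange(5)-2)/5
    U=np.stack([np.stack([uu+a,vv+b],-1) for a in sub for b in sub]).reshape(-1,2)
    W=onz(c,U,z)[:,:2].reshape(25,-1,2)
    def model(p):
        d=W-p[:2]; r=np.hypot(d[...,0],d[...,1]); m=(r<rad)&(r>inner)
        if nflat: m&=d@np.array([np.cos(p[2]),np.sin(p[2])])<nflat
        return m.mean(0).reshape(uu.shape)
    f=lambda p:((np.clip((model(p)-.5)*3+.5,0,1)-fr)**2).sum()
    B=[(x0[0]-.01,x0[0]+.01),(x0[1]-.01,x0[1]+.01),(0,6.283)]
    for sd in(1,2):
        r=differential_evolution(f,B,seed=sd,maxiter=120); print(r.x.round(4),np.degrees(r.x[2]).round(1),r.fun.round(2))
fit(.13,.106,[.5436,.1928,.13],8,0,.0118,.007)
print("sprocket hub"); fit(.028,.0205,[.5195,-.157,.028],10,.0128,.020)
crop(c,305,188,343,226,14,"t7")
# red dot
cc=F; uv=proj(c,[.5195,-.157,.028])[0].round().astype(int)
k=7; b=cc[uv[1]-k:uv[1]+k+1,uv[0]-k:uv[0]+k+1]; red=np.clip(b[...,0]-(b[...,1]+b[...,2])/2-8,0,None)
vv,uu=np.mgrid[uv[1]-k:uv[1]+k+1,uv[0]-k:uv[0]+k+1]
print("dot",red.sum(),onz(c,[(uu*red).sum()/red.sum(),(vv*red).sum()/red.sum()],.028))
```

```text
[213 197] [[ 46  49  48  49  47  49  48  54  56  57  55  60  54  56  54  53  54]
 [ 48  48  46  49  49  55  59  55  55  56  58  56  59  57  57  58  56]
 [ 50  48  48  49  54  58  57  58  57  65  63  66  64  64  62  59  53]
 [ 48  46  48  50  57  54  59 129 129 131 130 131  65  65  63  64  56]
 [ 47  49  48  55  56  56  62 133 128 130 130 130 128  66  63  63  63]
 [ 46  49  48  54  55  58  64 128 131 129 130 131 131 118  65  66  63]
 [ 48  48  47  57  56  63  63 129 132 130 130 129 130 130  88  67  64]
 [ 50  48  55  56  56  64  64 130 130 129 131 130 129 127  97  63  64]
 [ 48  47  56  55  56  65  64 131 132 131 129 130 130 121  95  64  64]
 [ 48  49  57  57  56  63  62 129 130 130 129 131 129 111  86  65  65]
 [ 47  48  55  55  59  62  65  66 128 130 131 127 111  92  71  66  65]
 [ 49  47  49  55  53  57  63  63  63  90 100  97  83  69  64  64  61]
 [ 48  48  48  55  57  57  59  63  65  64  63  67  65  65  65  61  63]
 [ 51  49  48  55  60  61  57  62  64  64  66  65  65  63  64  61  56]
 [ 47  49  47  50  55  58  55  58  56  62  62  64  66  62  58  57  60]]
[0.5444 0.186  5.0796] 291.0 6.61
[0.5443 0.1896 1.578 ] 90.4 3.66
sprocket hub
[ 0.5193 -0.1592  5.8244] 333.7 4.02
[ 0.5193 -0.1592  0.727 ] 41.7 4.02
dot 32.19999999999999 [[ 0.50454362 -0.15808894  0.028     ]]
```

View pics/t7.png

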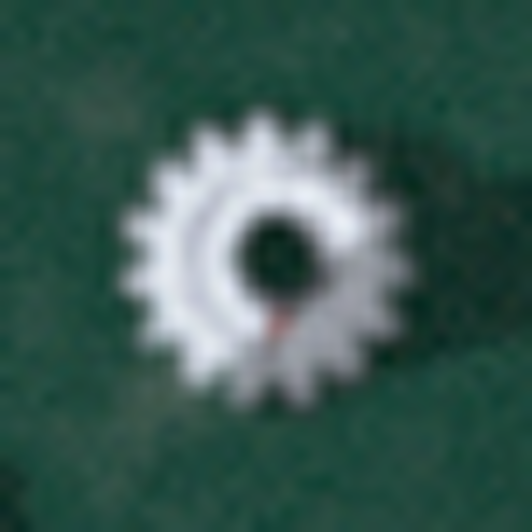

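Run:
```python
from h import *
cs=[cam("top") for _ in range(3)]; c=cs[0]; F=np.mean([x["frame"] for x in cs],0).astype(np.float32)
u0,v0,u1,v1=305,188,343,226
b=cv2.resize(F[v0:v1,u0:u1],None,fx=10,fy=10,interpolation=cv2.INTER_CUBIC)
toU=lambda p:(np.array(p)+.5)/10-.5+[u0,v0]
# gear: grayness vs green
g=b[...,0]-b[...,1]  # green bench: r<g
m=((b[...,0]>85)).astype(np.uint8)
n,l,s,ce=cv2.connectedComponentsWithStats(m); i=1+np.argmax(s[1:,4]); cn,_=cv2.findContours((l==i).astype(np.uint8),cv2.RETR_EXTERNAL,cv2.CHAIN_APPROX_NONE)
(x,y),r=cv2.minEnclosingCircle(cn[0]); print("outline",onz(c,toU([x,y]),.004),r/10*1.2/360,s[i]); hull=cv2.convexHull(cn[0]); M=cv2.moments(hull); print("hull",onz(c,toU([M['m10']/M['m00'],M['m01']/M['m00']]),.005))
d=((b.max(2)<110)).astype(np.uint8); n,l,s,ce=cv2.connectedComponentsWithStats(d)
for k in range(1,n):
    if 300<s[k,4]<8000: print("bore",s[k],onz(c,toU(ce[k]),.028))
red=np.clip(b[...,0]-(b[...,1]+b[...,2])/2-15,0,None); vv,uu=np.mgrid[:380,:380]; print("dot",onz(c,toU([(uu*red).sum()/red.sum(),(vv*red).sum()/red.sum()]),.028),red.sum())
d=cam("side"); 
for name,p in(("a",[.519,-.157,.028]),("b",[.519,-.159,.028])): print(proj(d,p))
F=d["frame"].astype(np.float32); u0,v0,u1,v1=230,225,270,265
b=cv2.resize(F[v0:v1,u0:u1],None,fx=10,fy=10,interpolation=cv2.INTER_CUBIC)
red=np.clip(b[...,0]-(b[...,1]+b[...,2])/2-15,0,None); red[300:]=0; red[:,260:]=0; vv,uu=np.mgrid[:400,:400]; print("dot",onz(d,toU([(uu*red).sum()/red.sum(),(vv*red).sum()/red.sum()]),.028),red.sum())
# hub-top ellipse: known from s3 (14x): left 160,right 365, top 140,bottom 265
u=np.array([[160,200],[365,200],[262,142],[262,265]]) ; uu=(u+.5)/14-.5+[230,225]; print("hubtop pts",onz(d,uu,.028))
```

```text
outline [[ 0.52052283 -0.15845532  0.004     ]] 0.035695429484049475 [   86    79   206   211 28036]
hull [[ 0.52040509 -0.15892262  0.005     ]]
bore [ 172  155   66   70 3158] [[ 0.51865591 -0.15952989  0.028     ]]
dot [[ 0.50429722 -0.1576481   0.028     ]] 1439.9149
[[247.58727584 238.93363447]]
[[247.5512151  239.32174416]]
dot [[ 0.50580939 -0.15657583  0.028     ]] 1415.5812
hubtop pts [[ 0.49983913 -0.15733751  0.028     ]
 [ 0.54215869 -0.15531261  0.028     ]
 [ 0.51978482 -0.1346486   0.028     ]
 [ 0.52207851 -0.17984653  0.028     ]]
```

Run:
```python
from h import *
st(); go([520,-158,120],86.5)
```

```text
t 9.95 tcp [372.2  75.6 259. ] rot [-8.997e+01  1.000e-02  8.541e+01] F [-0.1  0.2  1. ] M [-0.02 -0.03 -0.  ] grip 85.7
shift [-221.1  138.9 -166.1] turn [-0.0005 -0.019  -0.0001] rows >= 5.0
```

```bash
python3 -m jog '[-30,10,-23,0,0,0,0, -75,30,-57,0,-0.01,0,0, -125,60,-95,0,-0.019,0,0, -170,90,-130,0,-0.019,0,0, -205,120,-155,0,-0.019,0,0, -221,139,-166,0,-0.019,0,0, -221,139,-166,0,-0.019,0,0, -221,139,-166,0,-0.019,0,0]'
python3 - <<'E'
from h import *
st(); go([520,-158,33],86.5); c=cam("top");st(); d=cam("side");st(); crop(d,200,180,300,280,7,"s8");go([520,-158,33],86.5)
E
```

```text
time_s: 10.95
tool_pos: [0.5192, -0.1576, 0.1205]
ee_rot: [-90.0, -0.0, 86.5]
force: [0.8, -0.5, 0.2]
grip_width: 0.0855
t 10.95 tcp [ 519.2 -157.6  120.5] rot [-8.996e+01 -3.000e-02  8.646e+01] F [ 0.8 -0.5  0.2] M [ 0.05  0.   -0.02] grip 85.5
shift [-0.3 87.5 -0.9] turn [-0.0008 -0.0008  0.0005] rows >= 2.0
t 11.0 tcp [ 519.4 -157.5  120.9] rot [-90.    -0.    86.48] F [ 0.8  1.2 -0.6] M [-0.   -0.03  0.  ] grip 85.6
t 11.05 tcp [ 519.6 -157.6  121.1] rot [-9.004e+01  1.000e-02  8.650e+01] F [-0.2  0.1 -0. ] M [ 0.01 -0.01 -0.01] grip 85.4
shift [-0.4 88.1 -0.4] turn [ 0.0007 -0.     -0.0002] rows >= 2.0
```

View pics/s8.png

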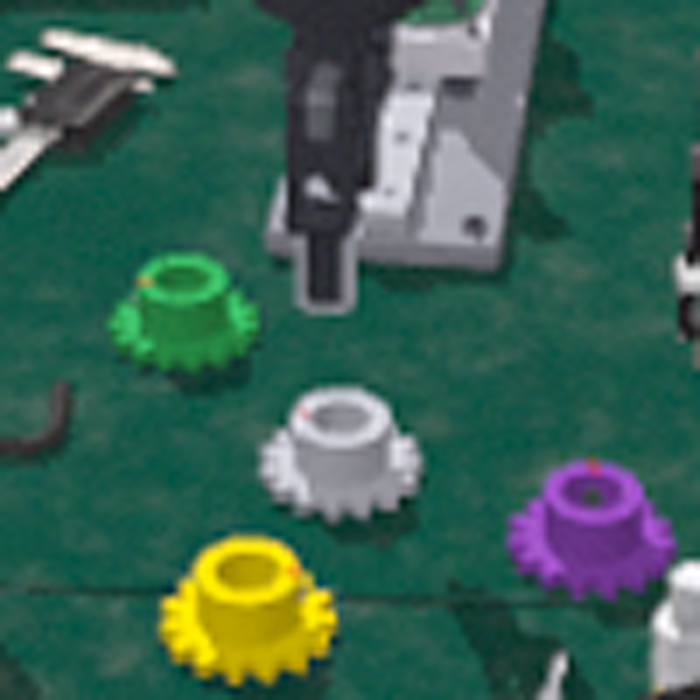

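Run:
```python
from h import *
d=cam("side")
for y in(-.2,-.21): print(proj(d,[[.5195,y,.108],[.5195,y,.12]]))
g=d["frame"].astype(int)
for v in range(216,226): print(v,g[v,236:258].mean(1).astype(int), g[v,236:258,1]-g[v,236:258,0])
```

```text
[[246.99939438 223.18973889]
 [247.00451739 219.40540892]]
[[246.80170364 225.14610482]
 [246.80592709 221.34155906]]
216 [ 63  66  69  71  80  86 114 118  44  50  46  44  75 132 137 100 103 103
 107 109 109 113] [67 59 43 16 10 13  6  1  1  4  1  2  2  0  1  0  1  3  2  0  0  2]
217 [ 65  67  58  38  38  47  90 120  40  45  45  45  75 132 131  54  59  68
  79  82  80  87] [60 63 59 36 42 36 16 -1 -1  0  5  2  1  1  4 23 23 22 12 10 13 10]
218 [ 75  73  68  51  52  61  96 120  42  41  47  43  73 133 133  34  44  42
  45  39  44  44] [50 51 53 42 46 37 16 -1  0  2  0  3  2  1  0 45 40 43 40 41 41 42]
219 [ 68  70  70  68  72  74 104 119  44  47  46  44  76 134 134  39  50  51
  40  42  47  44] [58 51 54 56 54 51 23 -1  2  1  1  4  0  2  1 54 51 47 44 40 42 40]
220 [ 65  63  69  66  67  68 101 120  41  47  48  40  72 134 135  56  61  54
  46  43  41  43] [61 57 56 61 58 57 23 -2 -2 -2  4  0  0 -2  3 66 69 71 49 40 45 40]
221 [ 63  63  68  74  66  68  99 119  36  41  42  39  72 134 135  57  62  60
  55  51  48  49] [63 59 57 52 57 59 28 -3  0  4  4  2 -1 -2  3 70 65 69 67 47 53 52]
222 [ 68  68  74  75  68  63  98 128  61  59  47  47  77 130 131  55  62  60
  60  63  64  62] [53 54 50 46 55 63 25 -2  3  1  4 -1 -1  0  5 71 62 65 66 66 64 69]
223 [ 76  68  72  73  70  63  90 136 102 110  96  96 106 127 112  59  60  60
  58  63  60  65] [77 50 51 52 57 63 32  4  7  6  3  6  7  8 23 68 68 67 67 58 64 57]
224 [ 84  65  71  70  65  64  67  90 107 123 122 121 119 113  70  54  58  62
  58  64  65  66] [99 52 55 55 61 59 54 37 25 16 14 17 17 20 56 73 68 63 64 61 56 56]
225 [79 68 68 66 63 63 68 70 63 65 58 56 59 56 59 58 58 59 57 61 67 66] [90 48 53 59 60 63 57 49 54 60 66 67 65 69 68 66 69 67 69 64 58 58]
```

Run:
```python
from h import *
d=cam("side")
print(proj(d,[[.5348,.0779,.12],[.5436,.1928,.12],[.5436,.1928,.1]]))
for z in (.125,.12,.115): 
    uv=proj(d,[.5436,.1928,z])[0].round().astype(int); print(uv,d["frame"][uv[1],uv[0]-8:uv[0]+9].astype(int).mean(1).astype(int),d["frame"][uv[1],uv[0]-8:uv[0]+9].astype(int)[:,2]-d["frame"][uv[1],uv[0]-8:uv[0]+9].astype(int)[:,0])
# hub in side: silhouettes at hub mid-height, and gear extents
for z in(.026,.022,.018,.012):
    uv=proj(d,[.52,-.178,z])[0].round().astype(int); f=d["frame"][uv[1],uv[0]-14:uv[0]+15].astype(int); print(uv,f[:,0])
print(proj(d,[[.5,-.158,.022],[.54,-.158,.022],[.5,-.158,.028],[.54,-.158,.028]]))
```

```text
[[256.16294509 175.58092834]
 [259.76854681 161.69954997]
 [259.6855183  166.87703649]]
[260 160] [146 168 178 171 163 153 150 149 140 151 189 174 136  82  87  89  88] [-6 -7 -7 -9 -7 -6 -7 -7 -4  1  7 10 31 98 96 93 96]
[260 162] [142 146 140 136 111 118 132 126 108  39  77 132 113  84  90  88  87] [ -5  -7  -6  -6  -1   2   4   5   6   9   6   8  37 101  95  95  94]
[260 163] [110 109 110 112 121 147 146 134  97  40  77 132 113  83  84  89  90] [  4   3   6   6   8   9   8   6   6   8   5   8  37 102  99  96  93]
[248 244] [ 35  37  60 133 196 214 217 208 155 140 140 141 140 139 138 135 133 131
 128 128 121 156 214 206 173 122  38  15  17]
[248 245] [ 26  30  38 112 178 192 216 206 153 138 143 144 146 144 141 140 138 134
 129 125 123 156 215 209 195 169  70  15  18]
[248 246] [ 25  35  45 130 195 194 214 207 157 137 143 146 146 144 141 139 138 133
 127 128 124 154 200 198 184 161  71   5  16]
[248 248] [ 36  35  42  97 140 167 208 212 210 186 145 145 144 144 141 138 137 135
 133 138 146 152 147 166 195 115   8  27  16]
[[241.01554616 240.682944  ]
 [254.8083415  241.05401066]
 [241.00474311 238.95130629]
 [254.82797195 239.32242896]]
```

Run:
```python
from h import *
st(); go([544,192.8,250],-4.6)
```

```text
t 11.15 tcp [ 519.8 -157.8  121.2] rot [-9.007e+01  3.000e-02  8.650e+01] F [ 0.1 -0.7 -0.7] M [-0.01  0.   -0.03] grip 85.4
shift [ 351.3 -129.    -3. ] turn [1.40e-03 1.59e+00 6.00e-04] rows >= 9.0
```

```bash
python3 -m jog '[5,-40,0,0,0.15,0,0, 30,-90,0,0,0.33,0,0, 75,-129,0,0,0.51,0,0, 125,-129,0,0,0.69,0,0, 180,-129,0,0,0.87,0,0, 235,-129,0,0,1.05,0,0, 290,-129,0,0,1.23,0,0, 330,-129,-2,0,1.41,0,0]'
python3 - <<'E'
from h import *
st(); go([544,192.8,250],-4.6)
E
```

```text
time_s: 12.15
tool_pos: [0.5415, 0.1733, 0.25]
ee_rot: [-90.0, -0.1, 5.9]
force: [-0.4, -0.3, 0.6]
grip_width: 0.0856
t 12.15 tcp [541.5 173.3 250. ] rot [-8.999e+01 -7.000e-02  5.920e+00] F [-0.4 -0.3  0.6] M [ 0.01  0.   -0.  ] grip 85.6
shift [ 4.5  0.  19.1] turn [-0.0004  0.1837  0.0012] rows >= 1.0
```

```bash
python3 -m jog '[4.5,0,19,0,0.175,0,0, 4.5,0,19,0,0.184,0,0, 4.5,0,19,0,0.184,0,0]'
python3 - <<'E'
from h import *
st(); go([544,192.8,114],-4.6)
E
```

```text
time_s: 12.52
tool_pos: [0.5442, 0.1896, 0.2494]
ee_rot: [-90.0, -0.0, -4.2]
force: [0.0, 0.7, 0.1]
grip_width: 0.0856
t 12.525 tcp [544.2 189.6 249.4] rot [-9.003e+01 -1.000e-02 -4.170e+00] F [0.  0.7 0.1] M [ 0.01  0.03 -0.03] grip 85.6
shift [ -0.5 135.4   3.3] turn [0.0006 0.0074 0.0002] rows >= 3.0
```

```bash
python3 -m jog '[0,50,3,0,0.007,0,0, 0,100,3,0,0.007,0,60, 0,128,3,0,0.007,0,110, 0,135,3,0,0.007,0,130, 0,135,3,0,0.007,0,150, 0,135,3,0,0.007,0,170, 0,135,3,0,0.007,0,200, 0,135,3,0,0.007,0,210]' 20
python3 -m jog '[0,0,0,0,0,0,220, 0,0,0,0,0,0,220]'
python3 - <<'E'
from h import *
for i in range(3): st(); d=cam("side")
E
```

```text
time_s: 13.52
tool_pos: [0.5461, 0.1931, 0.1157]
ee_rot: [-90.0, -0.2, -4.7]
force: [-0.9, -1.4, 6.8]
grip_width: 0.0232
time_s: 13.78
tool_pos: [0.5461, 0.1931, 0.1157]
ee_rot: [-90.0, -0.2, -4.7]
force: [0.3, -1.0, 6.8]
grip_width: 0.0233
t 13.775 tcp [546.1 193.1 115.7] rot [-89.98  -0.16  -4.74] F [ 0.3 -1.   6.8] M [-0.26  0.15 -0.04] grip 23.3
t 13.825 tcp [546.1 193.1 115.7] rot [-89.98  -0.17  -4.74] F [ 0.1 -2.2  6.8] M [-0.18  0.14 -0.02] grip 23.3
t 13.875 tcp [546.1 193.1 115.7] rot [-89.98  -0.16  -4.74] F [ 0.9 -1.9  6.8] M [-0.19  0.15 -0.02] grip 23.6
```

```bash
python3 -m jog '[0,0,0,0,0,0,150, 0,0,0,0,0,0,80, 0,0,0,0,0,0,0, 0,-10,0,0,0,0,0, 0,-50,0,0,0,0,0, 0,-105,0,0,0,0,0, 0,-135,0,0,0,0,0, 0,-135,-30,0,0,0,0]'
python3 - <<'E'
from h import *
st(); go([520,-158,120],36.5)
E
```

```text
time_s: 14.92
tool_pos: [0.5447, 0.1646, 0.2532]
ee_rot: [-89.9, -0.4, -4.6]
force: [0.0, -0.4, -0.8]
grip_width: 0.0853
t 14.925 tcp [544.7 164.6 253.2] rot [-89.86  -0.42  -4.63] F [ 0.  -0.4 -0.8] M [-0.04 -0.03 -0.01] grip 85.3
shift [   0.4  132.4 -323.8] turn [ 3.000e-04 -7.179e-01  7.900e-03] rows >= 6.0
```

```bash
python3 -m jog '[0,0,-45,0,-0.1,0,0, 0,5,-100,0,-0.27,0,0, 0,20,-155,0,-0.44,0,0, 0,50,-210,0,-0.6,0,0, 0,85,-260,0,-0.718,0,0, 0,110,-300,0,-0.718,0,0, 0,132,-323,0,-0.718,0,0, 0,132,-324,0,-0.718,0,0]'
python3 - <<'E'
from h import *
st(); go([520,-158,35],36.5)
E
```

```text
time_s: 15.92
tool_pos: [0.5145, -0.1609, 0.1162]
ee_rot: [-89.9, 0.1, 36.2]
force: [-0.6, 1.3, 0.7]
grip_width: 0.0857
t 15.925 tcp [ 514.5 -160.9  116.2] rot [-8.988e+01  8.000e-02  3.622e+01] F [-0.6  1.3  0.7] M [ 0.04  0.01 -0.03] grip 85.7
shift [ 6.3 81.2 -1.1] turn [-0.0021 -0.0048 -0.0014] rows >= 2.0
```

```bash
python3 -m jog '[0,0,0,0,0,0,0, 0,0,0,0,0,0,0]'
python3 - <<'E'
from h import *
st(); go([520,-158,35],36.5)
E
```

```text
time_s: 16.18
tool_pos: [0.5162, -0.159, 0.1182]
ee_rot: [-90.1, -0.0, 36.4]
force: [-0.1, -0.0, -0.3]
grip_width: 0.0854
t 16.175 tcp [ 516.2 -159.   118.2] rot [-9.008e+01 -5.000e-02  3.644e+01] F [-0.1 -0.  -0.3] M [ 0.01 -0.03 -0.  ] grip 85.4
shift [ 3.6 83.2 -1.3] turn [ 0.0014 -0.0011  0.0009] rows >= 2.0
```

```bash
python3 -m jog '[3.6,45,-1.3,0,0,0,0, 3.6,75,-1.3,0,0,0,50, 3.6,83,-1.3,0,0,0,100, 3.6,83,-1.3,0,0,0,110, 3.6,83,-1.3,0,0,0,120, 3.6,83,-1.3,0,0,0,130, 3.6,83,-1.3,0,0,0,140, 3.6,83,-1.3,0,0,0,150]' 20
python3 - <<'E'
from h import *
st()
E
```

```text
time_s: 17.18
tool_pos: [0.5203, -0.1589, 0.0355]
ee_rot: [-90.1, -0.1, 36.4]
force: [0.6, 1.6, 6.3]
grip_width: 0.0401
t 17.175 tcp [ 520.3 -158.9   35.5] rot [-9.013e+01 -9.000e-02  3.635e+01] F [0.6 1.6 6.3] M [ 0.31 -0.08  0.03] grip 40.1
```

```bash
python3 -m jog '[0,0,0,0,0,0,60, 0,0,0,0,0,0,60, 0,0,0,0,-0.17,0,60, 0,0,0,0,-0.34,0,60, 0,0,0,0,-0.51,0,60, 0,0,0,0,-0.68,0,60, 0,0,0,0,-0.875,0,60, 0,0,0,0,-0.875,0,60]'
python3 - <<'E'
from h import *
st(); c=cam("top"); go([520.3,-158.9,34],86.5)
E
```

```text
time_s: 18.18
tool_pos: [0.519, -0.1587, 0.034]
ee_rot: [-90.0, 0.0, 86.4]
force: [-0.2, -0.4, 0.2]
grip_width: 0.0651
t 18.175 tcp [ 519.  -158.7   34. ] rot [-89.98   0.    86.43] F [-0.2 -0.4  0.2] M [0.01 0.   0.  ] grip 65.1
shift [-0.1  0.1 -1.3] turn [-0.0003 -0.003  -0.0001] rows >= 1.0
```

```bash
python3 -m jog '[0,0,-1,0,0,0,90, 0,0,-1,0,0,0,110, 0,0,-1,0,0,0,125, 0,0,-1,0,0,0,140, 0,0,-1,0,0,0,160, 0,0,-1,0,0,0,160]' 50
python3 - <<'E'
from h import *
s=st(); c=cam("side"); s=st()
p=s["tool_pos"]*1e3; p1=np.array([520.3,-158.9]); u1=np.array([np.cos(np.radians(36.35)),np.sin(np.radians(36.35))]); a=np.radians(s["ee_rot"][2]); u2=np.array([np.cos(a),np.sin(a)])
cen=np.linalg.solve([u1,u2],[p1@u1,p[:2]@u2]); print(cen, "offset along tool z", (cen-p[:2])@[-np.sin(a),np.cos(a)])
E
```

```text
time_s: 18.98
tool_pos: [0.5202, -0.1588, 0.0345]
ee_rot: [-90.0, 0.0, 86.5]
force: [-1.7, 0.2, 5.0]
grip_width: 0.0389
t 18.975 tcp [ 520.2 -158.8   34.5] rot [-9.001e+01  2.000e-02  8.648e+01] F [-1.7  0.2  5. ] M [-0.09  0.27 -0.14] grip 38.9
t 19.025 tcp [ 520.1 -158.8   34.5] rot [-9.001e+01  1.000e-02  8.648e+01] F [-1.   0.2  4.4] M [-0.05  0.21 -0.08] grip 39.3
[ 520.2244966  -158.79740235] offset along tool z -0.0785553345678217
```

```bash
python3 -m jog '[0,-8,0,0,0,0,160, 0,-25,0,0,0,0,160, 0,-60,0,0,0,0,160, 0,-100,0,0,0,0,160, 0,-150,0,0,0,0,160, 0,-180,0,0,0,0,160, 0,-190,0,0,0,0,160, 0,-190,0,0,0,0,160]' 60
python3 - <<'E'
from h import *
st(); d=cam("side"); st(); crop(d,190,120,310,240,6,"s9"); go([546.1,192.9,225],-4.5)
E
```

```text
time_s: 20.02
tool_pos: [0.52, -0.1586, 0.2245]
ee_rot: [-90.0, 0.0, 86.5]
force: [-0.9, -0.0, -3.4]
grip_width: 0.0385
t 20.025 tcp [ 520.  -158.6  224.5] rot [-9.004e+01  2.000e-02  8.650e+01] F [-0.9 -0.  -3.4] M [-0.01  0.02 -0.04] grip 38.5
t 20.075 tcp [ 519.4 -158.4  223.4] rot [-8.993e+01 -2.000e-02  8.650e+01] F [ 0.3  0.6 -3. ] M [ 0.06  0.02 -0.04] grip 38.4
shift [352.3  -1.5  -5.2] turn [-1.3000e-03  1.5883e+00 -7.0000e-04] rows >= 9.0
```

View pics/s9.png

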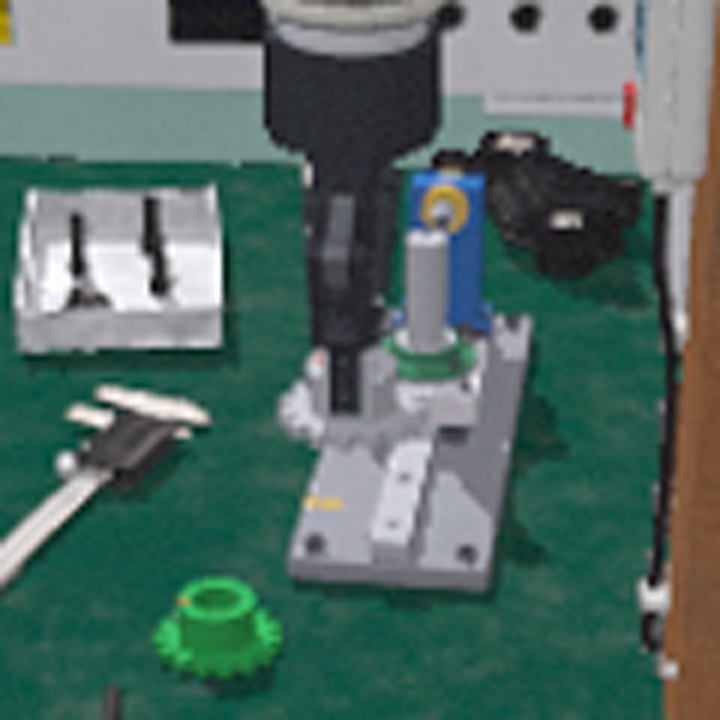

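```bash
python3 -m jog '[20,0,0,0,0.12,0,160, 55,0,0,0,0.28,0,160, 98,0,0,0,0.45,0,160, 142,0,-1,0,0.63,0,160, 186,0,-2,0,0.8,0,160, 230,0,-3,0,0.98,0,160, 272,0,-4,0,1.15,0,160, 308,0,-5,0,1.32,0,160]'
python3 -m jog '[2,0,20,0,0.12,0,160, 4,0,38,0,0.25,0,160, 4,0,40,0,0.268,0,160, 4,0,40,0,0.268,0,160, 4,0,40,0,0.268,0,160]'
python3 - <<'E'
from h import *
st(); d=cam("side"); st(); crop(d,210,110,310,210,7,"s10"); go([546.1,192.9,180],-4.5)
E
```

```text
time_s: 21.08
tool_pos: [0.5426, 0.1499, 0.2219]
ee_rot: [-90.0, 0.2, 10.6]
force: [1.3, -0.0, -1.7]
grip_width: 0.0385
time_s: 21.7
tool_pos: [0.5402, 0.1876, 0.2236]
ee_rot: [-90.0, 0.0, -4.4]
force: [0.6, -0.4, -2.8]
grip_width: 0.0384
t 21.7 tcp [540.2 187.6 223.6] rot [-9.004e+01  5.000e-02 -4.440e+00] F [ 0.6 -0.4 -2.8] M [-0.06  0.09 -0.01] grip 38.4
t 21.75 tcp [540.3 187.6 223.8] rot [-9.003e+01  3.000e-02 -4.470e+00] F [-0.1  0.4 -2.5] M [-0.02  0.    0.03] grip 38.6
shift [ 5.4 43.8  5.7] turn [ 0.0005  0.0005 -0.0005] rows >= 1.0
```

View pics/s10.png

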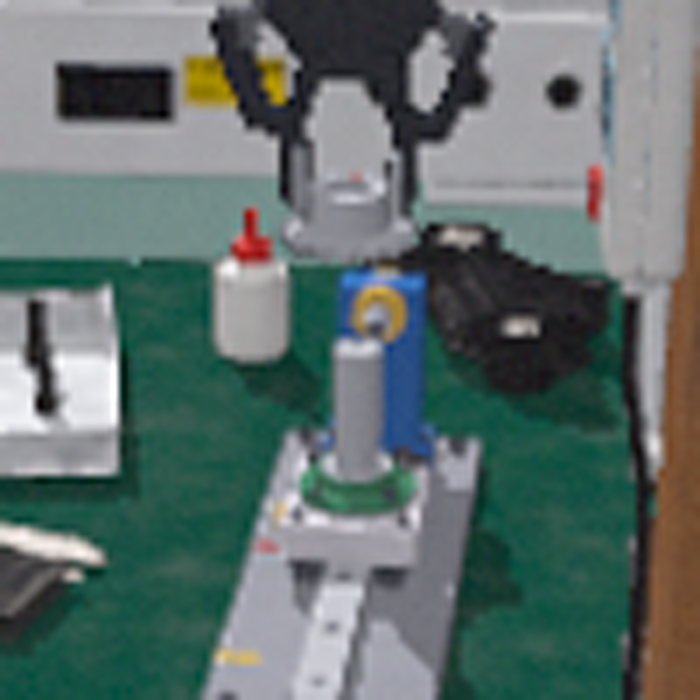

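```bash
python3 -m jog '[5.4,15,5.7,0,0,0,160, 5.4,35,5.7,0,0,0,160, 5.4,43,5.7,0,0,0,160, 5.4,44,5.7,0,0,0,160, 5.4,44,5.7,0,0,0,160, 5.4,44,5.7,0,0,0,160]'
python3 - <<'E'
from h import *
for i in range(2):
    st(); d=cam("side")
go([546.1,192.9,180],-4.5); crop(d,220,125,300,205,8,"s11")
E
```

```text
time_s: 22.5
tool_pos: [0.5466, 0.1938, 0.1808]
ee_rot: [-90.0, -0.1, -4.5]
force: [-0.4, -0.6, -1.8]
grip_width: 0.0389
t 22.5 tcp [546.6 193.8 180.8] rot [-8.998e+01 -7.000e-02 -4.480e+00] F [-0.4 -0.6 -1.8] M [-0.01  0.04  0.  ] grip 38.9
t 22.55 tcp [546.6 193.8 180.7] rot [-8.998e+01 -7.000e-02 -4.480e+00] F [-0.  -0.9 -3.1] M [ 0.03 -0.01 -0.01] grip 38.3
shift [-0.3  0.7 -0.9] turn [-0.0002  0.0003  0.001 ] rows >= 1.0
```

View pics/s11.png

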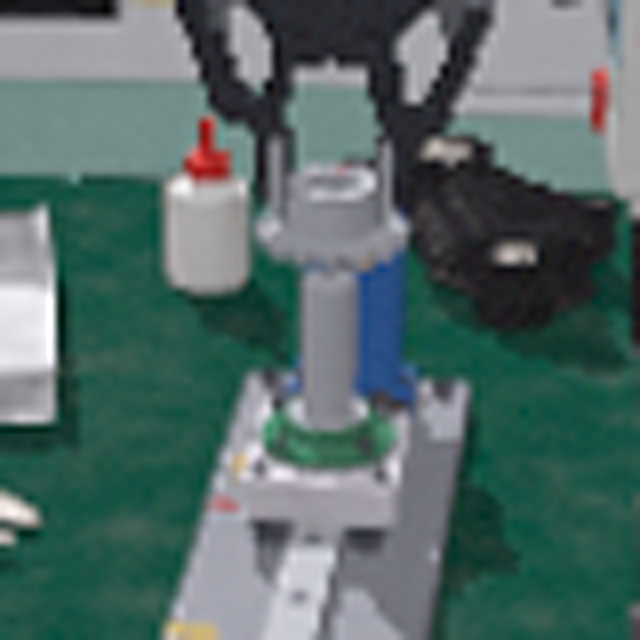

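```bash
python3 -m jog '[-0.3,6,-0.9,0,0,0,160, -0.3,12,-0.9,0,0,0,160, -0.3,12,-0.9,0,0,0,160, -0.3,12,-0.9,0,0,0,160]'
python3 - <<'E'
from h import *
st(); d=cam("side"); go([546.1,192.9,160],-4.5)
E
```

```text
time_s: 23.1
tool_pos: [0.5457, 0.1928, 0.168]
ee_rot: [-90.0, 0.0, -4.5]
force: [-0.6, -1.1, -3.2]
grip_width: 0.0381
t 23.1 tcp [545.7 192.8 168. ] rot [-9.001e+01  1.000e-02 -4.480e+00] F [-0.6 -1.1 -3.2] M [-0.03 -0.01 -0.01] grip 38.1
shift [0.2 8.1 0.1] turn [0.0001 0.0003 0.0001] rows >= 1.0
```

```bash
python3 -m jog '[0.2,3,0,0,0,0,160, 0.2,5,0,0,0,0,160]'; python3 -m jog '[0,2,0,0,0,0,160, 0,2,0,0,0,0,160]';python3 -m jog '[0,2,0,0,0,0,160, 0,2,0,0,0,0,160]'
```

```text
time_s: 23.4
tool_pos: [0.5459, 0.1928, 0.1629]
ee_rot: [-90.0, 0.0, -4.5]
force: [0.1, 0.4, -3.3]
grip_width: 0.0387
time_s: 23.65
tool_pos: [0.5458, 0.1928, 0.1608]
ee_rot: [-90.0, 0.0, -4.5]
force: [0.9, 0.1, -1.9]
grip_width: 0.0383
time_s: 23.9
tool_pos: [0.5458, 0.1928, 0.159]
ee_rot: [-90.0, 0.0, -4.5]
force: [0.7, -0.2, -2.4]
grip_width: 0.0386
```

```bash
python3 -m jog '[0,4,0,0,0,0,160, 0,6,0,0,0,0,160]';python3 -m jog '[0,3,0,0,0,0,160, 0,5,0,0,0,0,160]'; python3 -m jog '[0,2,0,0,0,0,160, 0,3,0,0,0,0,160]';python3 -m jog '[0,2,0,0,0,0,160, 0,3,0,0,0,0,160]'
```

```text
time_s: 24.15
tool_pos: [0.5458, 0.1928, 0.1528]
ee_rot: [-90.0, 0.0, -4.5]
force: [-0.3, 0.1, -2.1]
grip_width: 0.039
time_s: 24.4
tool_pos: [0.5459, 0.1928, 0.1478]
ee_rot: [-90.0, 0.0, -4.5]
force: [-0.0, -0.5, -2.4]
grip_width: 0.0383
time_s: 24.65
tool_pos: [0.5459, 0.1928, 0.1449]
ee_rot: [-90.0, 0.0, -4.5]
force: [0.3, 0.1, -2.4]
grip_width: 0.0386
time_s: 24.9
tool_pos: [0.5459, 0.1928, 0.142]
ee_rot: [-90.0, 0.0, -4.5]
force: [0.1, 0.4, -2.1]
grip_width: 0.0384
```

```bash
python3 -m jog '[0,5,0,0,0,0,160, 0,10,0,0,0,0,160, 0,10,0,0,0,0,160]';python3 -m jog '[0,5,0,0,0,0,160, 0,9,0,0,0,0,160, 0,10,0,0,0,0,160, 0,10,0,0,0,0,160]'
python3 - <<'E'
from h import *
st(); c=cam("top"); d=cam("side"); st(); crop(d,220,125,300,205,8,"s12"); crop(c,155,170,285,230,6,"t12")
Q=pts(d)
for x in(.535,.54,.546,.552,.556):
    uv=proj(d,[x,.173,.11])[0].round().astype(int); print([tuple((Q[v,uv[0]]*1000).astype(int)) for v in range(uv[1]-6,uv[1]+9)])
E
```

```text
time_s: 25.28
tool_pos: [0.5454, 0.1927, 0.1314]
ee_rot: [-90.0, 0.1, -4.5]
force: [-0.3, -0.5, -2.7]
grip_width: 0.0383
time_s: 25.78
tool_pos: [0.5459, 0.1928, 0.122]
ee_rot: [-90.0, 0.0, -4.5]
force: [-0.3, -1.1, -2.6]
grip_width: 0.0387
t 25.775 tcp [545.9 192.8 122. ] rot [-9.001e+01  1.000e-02 -4.480e+00] F [-0.3 -1.1 -2.6] M [-0.   -0.03  0.01] grip 38.7
t 25.875 tcp [546.1 192.9 122.2] rot [-9.00e+01 -1.00e-02 -4.48e+00] F [-0.7 -0.7 -1.9] M [ 0.09 -0.03  0.03] grip 38.4
[(np.int64(525), np.int64(478), np.int64(-1)), (np.int64(533), np.int64(200), np.int64(115)), (np.int64(533), np.int64(190), np.int64(115)), (np.int64(534), np.int64(179), np.int64(116)), (np.int64(534), np.int64(175), np.int64(114)), (np.int64(534), np.int64(176), np.int64(110)), (np.int64(534), np.int64(175), np.int64(106)), (np.int64(534), np.int64(176), np.int64(102)), (np.int64(534), np.int64(177), np.int64(98)), (np.int64(534), np.int64(172), np.int64(96)), (np.int64(534), np.int64(170), np.int64(93)), (np.int64(535), np.int64(160), np.int64(94)), (np.int64(535), np.int64(159), np.int64(91)), (np.int64(
[... 2180 characters left out ...]
]
[(np.int64(555), np.int64(182), np.int64(127)), (np.int64(555), np.int64(184), np.int64(122)), (np.int64(555), np.int64(178), np.int64(121)), (np.int64(555), np.int64(185), np.int64(114)), (np.int64(555), np.int64(170), np.int64(117)), (np.int64(555), np.int64(177), np.int64(110)), (np.int64(555), np.int64(173), np.int64(108)), (np.int64(555), np.int64(174), np.int64(104)), (np.int64(555), np.int64(176), np.int64(99)), (np.int64(555), np.int64(171), np.int64(97)), (np.int64(555), np.int64(174), np.int64(92)), (np.int64(556), np.int64(166), np.int64(92)), (np.int64(556), np.int64(169), np.int64(87)), (np.int64(556), np.int64(177), np.int64(79)), (np.int64(556), np.int64(180), np.int64(74))]
```

View pics/s12.png

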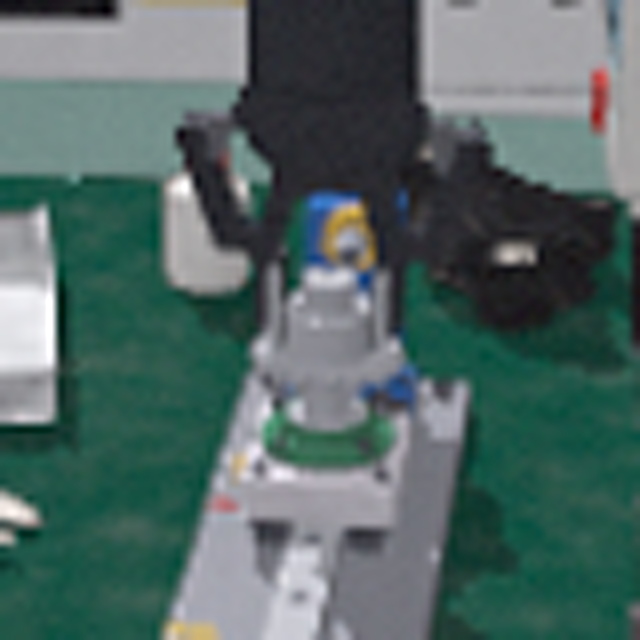

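View pics/t12.png

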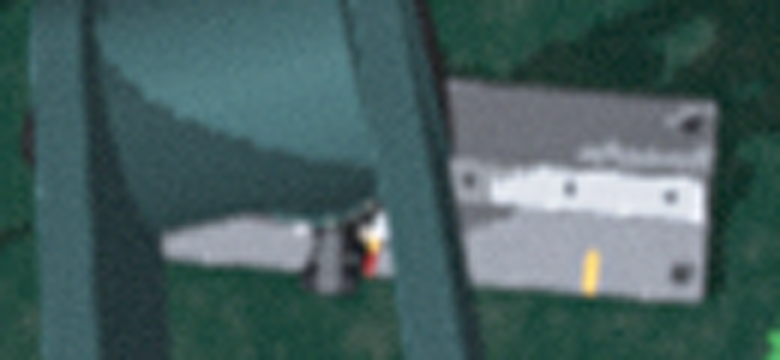

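```bash
python3 -m jog '[0,0,1,0,0,0,160, 0,0,1.5,0,0,0,160, 0,0,1.5,0,0,0,160]';python3 -m jog '[0,0,1,0,0,0,160, 0,0,1,0,0,0,160]'
```

```text
time_s: 26.25
tool_pos: [0.5461, 0.1934, 0.1222]
ee_rot: [-90.1, -0.0, -4.5]
force: [-0.5, -5.6, -1.8]
grip_width: 0.0386
time_s: 26.5
tool_pos: [0.5461, 0.1935, 0.1221]
ee_rot: [-90.2, 0.0, -4.4]
force: [0.6, -9.1, -0.5]
grip_width: 0.0386
```

```bash
python3 -m jog '[0,0,-1.5,0,0,0,160, 0,0,-2.5,0,0,0,160, 0,0,-2.5,0,0,0,160, 0,0,-2.5,0,0,0,160]'
python3 - <<'E'
from h import *
for i in range(3): st(); d=cam("side")
c=cam("top"); Q=pts(d); uv=proj(d,[.541,.18,.11])[0].round().astype(int); 
crop(d,220,125,300,205,8,"s13")
E
```

```text
time_s: 27.0
tool_pos: [0.5459, 0.1931, 0.1221]
ee_rot: [-90.0, 0.0, -4.5]
force: [-0.0, -0.8, -2.4]
grip_width: 0.0386
t 27.0 tcp [545.9 193.1 122.1] rot [-89.98   0.    -4.48] F [-0.  -0.8 -2.4] M [ 0.01  0.01 -0.04] grip 38.6
t 27.05 tcp [546.  193.1 122.1] rot [-89.99  -0.    -4.47] F [-0.1  0.5 -1.5] M [ 0.01 -0.02  0.02] grip 38.5
t 27.1 tcp [545.9 193.  122.1] rot [-89.99   0.    -4.48] F [ 0.4 -0.5 -1.7] M [ 0.01  0.03 -0.02] grip 38.2
```

View pics/s13.png

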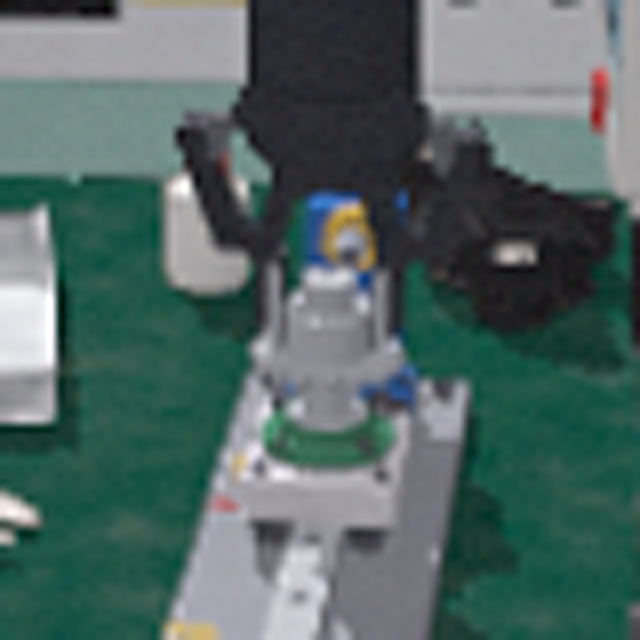

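The sprocket sits on the shaft (hub at (330,315) in the crop), level and held in the gripper. No contact force shows beyond its own weight, and the driver tip is visible behind it at (350,243). Handing in.

```bash
python3 -c "
from plant import arm
print(arm.close_job())"
```

```text
the job is handed in; nothing more can be done
None
```

The sprocket is on the shaft at driver height, still held in the gripper, and the job was handed in at about 27 s. No verdict was reported.

- **Carriage:** I pulled it by the shaft to the red mark. It came up firm against the stop, with push force rising to 16 N and almost no movement. A later 9 N push with the sprocket on confirmed it was still there.
- **Shaft:** I gripped it on flat and back and turned it about 60° until the flat faced the driver. The tool yaw was 85.4°, the same as the jig axis found from the images. A later depth picture put the flat at about 90°, on the driver side.
- **Sprocket:** I centred it by squeezing the hub from two directions, then picked it up across the screw. It went onto the shaft with no contact force. It was then 0.1 mm higher than the 122.0 mm tool height that should put the screw at 105 mm. In the depth image the hub top was at about 115–116 mm and the disc top at about 94–95 mm, which fits. At hand-in the only load on the wrist was the sprocket's weight.

**Checks that disagreed or were weak:**
- The first estimate of the shaft's x position was about 2 mm off the value from gripping it crosswise, so I used the gripped value.
- The two cameras differed by several degrees on the screw's direction. I used the top camera (about 176°), whose view of the sprocket's centre matched the gripped one. The red dot appeared on the driver side just before lowering. The screw angle is therefore known only to a few degrees.
- I could not see the screw itself once the sprocket was on the shaft.

The other tools and the look-alike sprockets were not touched.

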